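# Put the drained mixing dish back in the palette stand

### The arm

A 7-joint arm with a two-finger parallel gripper is mounted at the origin on the work surface. World frame = base frame: x ahead of the robot, y to its left, z up, the work surface at z = 0. Lengths are in m, angles in rad, forces in N, time in s.
With the tool pointing down it reaches from about 0.425 to 0.875 m from the base axis. Payload 4.7 kg.
Tool frame: the origin (TCP) lies on the centre line of the jaws, within the pads' length; the fingertips stand 14 mm ahead of it and the grasp point (between the pads) lies 5 mm behind it; z points along the fingers, y is the line along which they close (so a half turn about z gives the same grasp; the last joint's range is limited). The gripper opens to 87 mm and grips with 3 to 60 N. Pads are 19 mm wide; open, the fingers measure 117 mm over their backs; the gripper's body (75 mm by 190 mm) begins 51 mm behind the grasp point.
Start: joints at [1.22, 0.321, -0.07, 1.45, 0.023, 1.371, -0.057], TCP at [0.232, -0.607, 0.237] pointing down, gripper open.
Joint ranges: [-2.86, 2.86], [-0.3, 2.09], [-1.38, 1.24], [0.06, 2.45], [-1.56, 4.7], [0.09, 2.05], [-2.69, 2.69]. Speed limits (rad/s): [2.57, 2.57, 3.14, 3.14, 3.14, 3.14, 3.14].

### API

Orientations are given as a rotation vector (axis times angle).
In Python, from bench import ctrl gives the robot as it stands.
- The arm moves only by the tool send_rows, never from a script. Its argument "steps" is a list of rows, each an object of numbers: "tx", "ty", "tz": the shift along the tool's x, y, z in units of 60 mm (1.0 is 60 mm); "turn": the turn about the tool's z in units of 8 degrees (1.0 is 8 degrees); "grip": the opening, from 0 (shut) to 1 (fully open). A call has 1 to 12 rows; each row shifts and turns the commanded pose from where the row before left it, along the tool's axes as they then stand; what a row does not reach is not made up. A row lasts 1/8 s, in which the tool goes at most 62.5 mm and 10.7 degrees, less where a joint would pass 70% of its speed; a pose out of reach is approached as far as the arm can. A call is refused whole if a number of a shift passes 1 or a number of a turn 1, either way. A call with a gripper value outside its range is refused whole. The fingers move at their own pace and stop on an object; "newtons" is the grip in N (left out, the last holds). Time passes only in rows, so rows that do not move let the fingers close. It gives the time, the measured TCP pose, the force, the opening and the grip force at its end, in the units of the state.
- ctrl.get_state(): the state, without advancing time (a new reading comes with each control period).
- ctrl.get_image(name): name is "scene" or "top"; returns a dict with "pixels" (384x512x3 uint8, red, green, blue), "K" (3x3 intrinsics, pixels), "cam_to_world" (4x4, takes a point from camera to world coordinates). Camera axes: x right, y down, z forward; pixel columns grow to the right and rows downward; lengths in m; the calibration is good to about 2 mm. A picture is of the moment at which its call begins. There is no depth.
- ctrl.close_job(): hands the job in; it is judged then, once.
The state is a dict: "time": time; "joint_positions": joint angles; "qd": joint speeds; "joint_torque": joint torques, N m; "position": TCP position; "tool_rot": TCP orientation; "ft_force": force on the tool from outside, world axes, zero at the start; "torque": the same for the moment, N m; "grip_width": opening from 0.0 (shut) to 1.0 (fully open); "grip_force": force on a finger pad.
Only numpy, scipy, OpenCV 4.12 (cv2) and the standard library are available. Lean on these libraries where they do the work, as an engineer would, in place of code of your own. Each camera call takes 0.05 s, during which the arm holds its last target. There are 200 camera calls.

### The job

The white porcelain mixing dish is draining on the small rack. Lay it hollow side up in the pocket of the wooden palette stand, gently and fully down, and let go of it; then swing the steel keeper across over the dish until it meets its stop. Leave the ink jar, the round tin and the tape roll where they are.

Things in the scene. Friction and masses are not known exactly. Their poses are not given: they have to be found in the camera images.
- dish: white porcelain mixing dish: open tray 86 (its x) x 56 (y) x 18 mm (z), walls and floor 5 mm, about 100 g. Origin: centre of its flat underside; z points out of the hollow side. It starts leaning on the rack, 60 degrees from level, long side up the slope, underside on the backrest, hollow side looking up and to the rack's -x. Grip it across the 56 mm sides at mid-length; fingers have room there.
- rack: small fixed draining rack: wooden base 110 x 80 x 12 mm, aluminium backrest 32 mm wide leaning 60 degrees from level, toe ledge 46 mm wide and 22 mm deep at its foot. Origin: centre of the base's underside; x level to the back (hollow side of the dish looks to -x and up), y sideways, z up. The dish's underside centre starts near (0, 0, 64) mm in this frame.
- stand: fixed wooden palette stand, 176 (its x) x 100 (y) mm, 40 mm high, with a pocket for the dish in its top. Origin: centre of its underside, z up. For |x| under 26 mm there is only a spine 36 mm wide and 30 mm high under the dish, so fingers can reach down on both 56 mm sides of a seated dish, nearly to the table.
- pocket (a point): centre of the pocket's floor, 30 mm above the table; axes as the stand's. The pocket is 91 (x) x 61 (y) mm and 10 mm deep, open in the middle of its two long sides, bevelled at its ends; a dish lying in it stands 8 mm proud and has its underside centre here.
- keeper (a joint): flat steel keeper swinging level on a pivot on the stand's -x end block. 0: it points to the stand's +y; grows clockwise seen from above; 1.57 (stop): it points to the stand's +x, over the seated dish; down to -0.6: swung farther away. Light, stays where left. Its underside is 52 mm and its top 57 mm above the table, 4 mm above a seated dish's rim.
- keeper_pin (a point): middle of the upright round brass pin on the keeper, 12 mm in diameter, 22 mm tall (57 to 79 mm above the table), by which it is swung; this point is 68 mm above the table and 50 mm from the pivot's axis.
- keeper_pivot (a point): point on the keeper's upright pivot axis at the height of keeper_pin, 68 mm above the table, at (-64, 0) mm in the stand's frame.
- ink: ink jar, 48 mm across, 75 mm tall, a bystander; origin at the centre of its underside.
- tin: flat round steel tin, 70 mm across, 22 mm tall, a bystander; origin at the centre of its underside.
- tape: roll of clear tape, 80 mm across, 25 mm tall, lying flat, a bystander; origin at the centre of its underside.
Not all that is in view belongs to the job. What is shaped like the dish but orange or turquoise is not meant.

How it is judged:
On the way, in this order (a step that is already met when the one before it is completed fails the run):
1. the dish lies fully down in the pocket, hollow side up, let go of, with the keeper still clear of it (horizontal distance between dish and pocket below 0.006 m and z of dish in the frame of pocket below 0.003 m and angle between dish's own z axis and vertical below 0.08 rad and contact force between dish and the fingers below 0.1 N and value of joint keeper below 0.8 rad), for 0.2 s.
2. the keeper is swung across over the dish (value of joint keeper above 1.4 rad), for 0.2 s.
At the end, for the whole second after the job is handed in: the dish rests hollow side up in the pocket, its underside centre within 6 mm sideways and 3 mm in height of the pocket floor's centre, level within 0.08 rad, at rest; the keeper is across over it (joint above 1.4 rad of 1.57) (horizontal distance between dish and pocket below 0.006 m and z of dish in the frame of pocket below 0.003 m and angle between dish's own z axis and vertical below 0.08 rad and linear speed of dish below 0.02 m/s and value of joint keeper above 1.4 rad); the robot touches nothing.
It fails at once if the dish is rammed: more than 40 N between dish and stand (contact force between dish and stand above 40 N).
It fails at once if the dish is let fall: out of the fingers and faster than 0.5 m/s (a fall of some 13 mm) (contact force between dish and the fingers below 0.1 N and linear speed of dish above 0.5 m/s).
It fails at once if the ink jar is moved by more than 20 mm (distance of ink from where it was at the start of the episode above 0.02 m).
It fails at once if the tin is moved by more than 20 mm (distance of tin from where it was at the start of the episode above 0.02 m).
It fails at once if the tape roll is moved by more than 20 mm (distance of tape from where it was at the start of the episode above 0.02 m).
It also fails if it takes over 58 s, if anything falls off the work surface, if the arm or the gripper's body presses on something with over 40 N, if the wrist force passes 120 N, or if a joint passes its speed limit or range.

## Working session

There is one attempt and no reset: what is moved stays moved. The work goes in short steps, Python scripts to look and compute and a tool call to move; the robot and the scene stay as the last step left them, time stands still between calls to the robot, and variables do not carry over. Pictures are saved under pics/ and viewed, at most 10 in all, crops included, and the job is handed in when it is done.

Besides the shell and the picture viewer there is one more tool, called after "Request:" by a JSON object that holds its "api" and its "payload". send_rows: Moves the arm, as the interface text tells. Its arguments: {"type":"object","properties":{"steps":{"type":"array"},"newtons":{"type":"number"}},"required":["steps"]}

```bash
mkdir -p pics; ls; python3 - <<'E'
from bench import ctrl
import cv2,numpy as np
for n in("scene","top"):
    i=ctrl.get_image(n); cv2.imwrite(f"pics/{n}0.png",cv2.resize(i["pixels"][:,:,::-1],(800,600),interpolation=cv2.INTER_CUBIC))
    cv2.imwrite(f"pics/raw_{n}.png",i["pixels"][:,:,::-1])
    np.savez(f"{n}.npz",K=i["K"],T=i["cam_to_world"]);print(n,i["K"].round(1).tolist(),i["cam_to_world"].round(4).tolist())
s=ctrl.get_state();print(s)
E
```

```text
pics
scene [[362.6, 0.0, 261.4], [0.0, 362.6, 193.4], [0.0, 0.0, 1.0]] [[-0.7887, 0.4599, -0.4079, 0.9631], [0.6146, 0.6016, -0.5102, 0.4676], [0.0108, -0.6531, -0.7572, 0.7845], [0.0, 0.0, 0.0, 1.0]]
top [[357.0, 0.0, 257.0], [0.0, 357.0, 190.8], [0.0, 0.0, 1.0]] [[-0.0104, -0.9895, 0.1444, 0.4564], [-0.9999, 0.0117, 0.0079, 0.0246], [-0.0095, -0.1443, -0.9895, 0.9109], [0.0, 0.0, 0.0, 1.0]]
{'time': 0.1, 'joint_positions': array([ 1.22008573,  0.32174354, -0.07009855,  1.45154438,  0.02260367,
        1.37080517, -0.05689553]), 'qd': array([ 0.00031213, -0.00315116,  0.00039469, -0.0022936 ,  0.00090501,
        0.00146597,  0.00166829]), 'joint_torque': array([-1.14880149e-04, -4.92574453e+01, -4.05749604e-01, -3.13399172e+01,
       -6.42355392e-02,  3.94365995e-02,  8.11435962e-05]), 'position': array([ 0.23169693, -0.60679933,  0.23557877]), 'tool_rot': array([-3.08782315e+00, -5.69639587e-01,  6.30048495e-04]), 'ft_force': array([0.34502033, 0.57314684, 0.68070296]), 'torque': array([-0.01970407, -0.00254341, -0.01185723]), 'grip_force': 0.0, 'grip_width': 1.0019959414764121}
```

View pics/scene0.png

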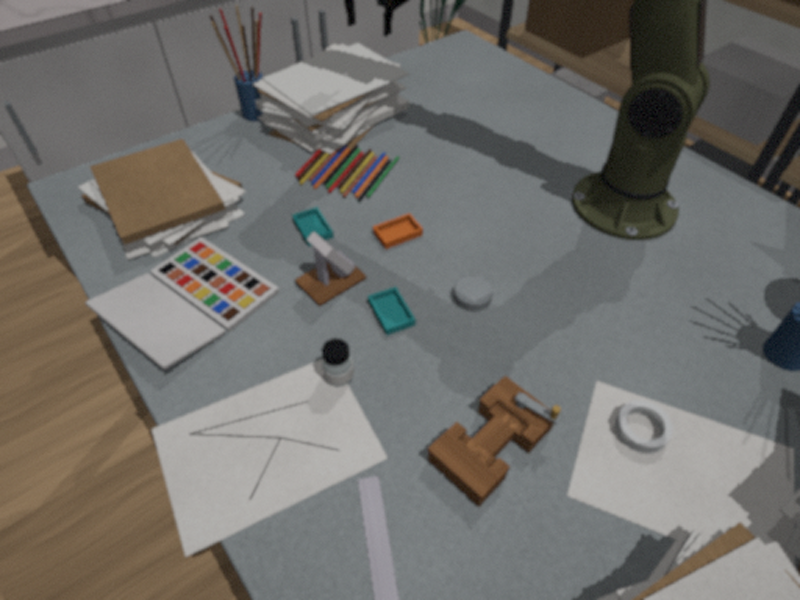

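View pics/top0.png

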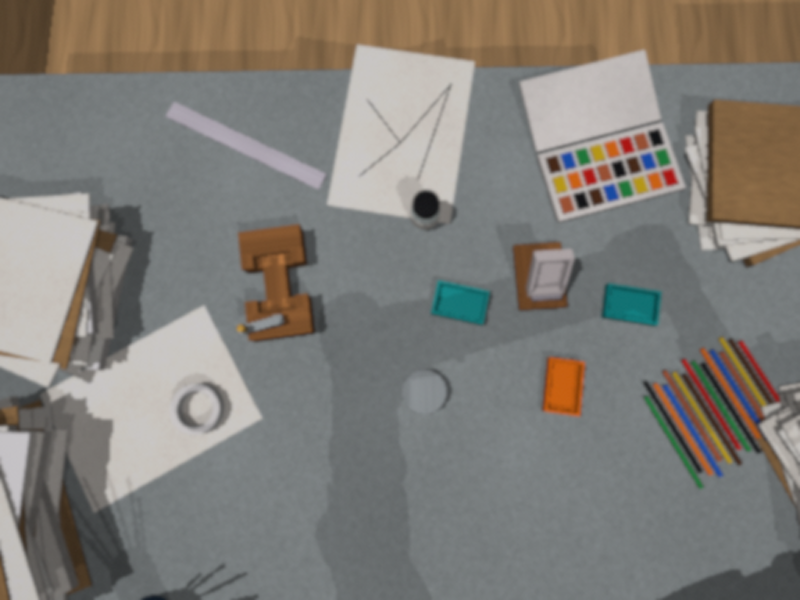

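```bash
python3 - <<'E'
import cv2,numpy as np
t=cv2.imread("pics/raw_top.png");s=cv2.imread("pics/raw_scene.png")
def grid(im,x0,y0,w,h,k,step=10):
    c=cv2.resize(im[y0:y0+h,x0:x0+w],None,fx=k,fy=k,interpolation=cv2.INTER_CUBIC)
    c=cv2.convertScaleAbs(c,alpha=1.3)
    for x in range(-(-x0//step)*step,x0+w,step):
        X=int((x-x0+.5)*k);cv2.line(c,(X,0),(X,5),(0,0,255));cv2.putText(c,str(x),(X-10,16),0,.38,(0,255,255),1)
    for y in range(-(-y0//step)*step,y0+h,step):
        Y=int((y-y0+.5)*k);cv2.line(c,(0,Y),(5,Y),(0,0,255));cv2.putText(c,str(y),(6,Y+4),0,.38,(0,255,255),1)
    return c
cv2.imwrite("pics/rack.png",np.hstack([grid(t,320,145,56,70,7),grid(s,182,140,57,70,7)]))
cv2.imwrite("pics/stand.png",np.hstack([grid(t,148,138,62,90,6),grid(s,270,236,70,90,6)]))
E
```

```text
(no output)
```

View pics/rack.png

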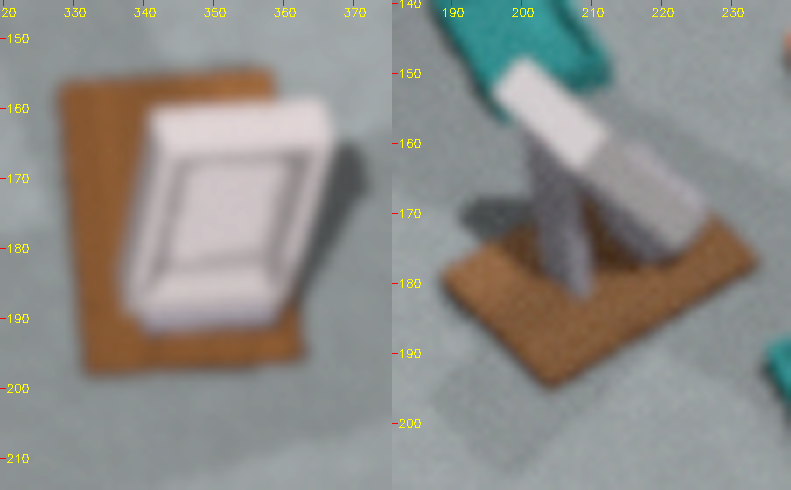

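View pics/stand.png

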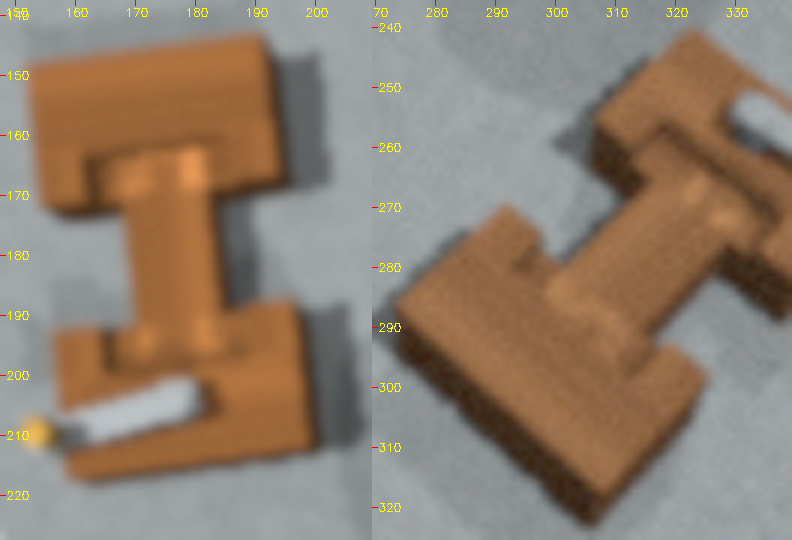

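```bash
cat > h.py <<'E'
import numpy as np
from scipy.optimize import least_squares
from scipy.spatial.transform import Rotation as R
C={n:np.load(f"{n}.npz") for n in("scene","top")}
def proj(n,P):
    T=C[n]["T"];p=(np.atleast_2d(P)-T[:3,3])@T[:3,:3]@C[n]["K"].T
    return p[:,:2]/p[:,2:]
def ray(n,uv,z):
    T=C[n]["T"];d=T[:3,:3]@np.linalg.inv(C[n]["K"])@np.r_[uv,1];o=T[:3,3]
    return o+d*(z-o[2])/d[2]
def place(q,L): # q=x,y,yaw ; L in mm
    c,s=np.cos(q[2]),np.sin(q[2]);L=np.atleast_2d(L)/1000.
    return np.c_[q[0]+c*L[:,0]-s*L[:,1],q[1]+s*L[:,0]+c*L[:,1],L[:,2]]
def fit(obs,q0):
    f=lambda q:np.concatenate([(proj(n,place(q,l)).ravel()-uv) for n,l,uv in obs])
    r=least_squares(f,q0,loss="soft_l1");return r.x,f(r.x).reshape(-1,2)
E
python3 - <<'E'
from h import *
t,s="top","scene"
stand=[(t,(88,50,40),(152.2,148.8)),(t,(88,-50,40),(191.3,143.7)),(t,(26,-50,40),(195.5,168.5)),(t,(26,50,40),(155,172.5)),(t,(-26,50,40),(156.2,192.5)),(t,(-26,-50,40),(196.3,187.5)),(t,(-88,50,40),(158.8,217.2)),(t,(-88,-50,40),(199.5,212)),
(s,(88,-50,40),(273.8,285.5)),(s,(88,50,40),(308.7,316.7)),(s,(26,50,40),(325.5,298)),(s,(26,-50,40),(292.2,269.7)),(s,(-26,-50,40),(306.7,255.2)),(s,(-88,-50,40),(323.7,240.5))]
np.set_printoptions(precision=4,suppress=True)
g=[.6,.2,0]
for sub in(stand,stand[:8],stand[8:]):
    q,r=fit(sub,g);print("stand",q,np.abs(r).max(0))
print(r)
qs,_=fit(stand,g)
rack=[(t,(55,40,6),(328.1,156.8)),(t,(55,-40,12),(358.4,154.5)),(t,(-55,-40,6),(362.8,195.6)),(t,(-55,40,0),(331.6,198.2)),(s,(55,40,0),(204.1,194.9)),(s,(55,-40,6),(188.8,178.8)),(s,(-55,40,6),(233.8,176.9))]
for sub in(rack,rack[:4],rack[4:]):
    q,r=fit(sub,[.6,-.2,0]);print("rack",q);print(r.round(1).tolist())
c,k=.5,3**.5/2
d=lambda x,y,z:(c*x-k*z,y,64+k*x+c*z)
dish=[(t,d(43,28,0),(340.9,159.9)),(t,d(43,-28,0),(366.4,158.5)),(t,d(-43,-28,18),(359.1,188.5)),(t,d(-43,28,18),(336.9,189.1)),
(s,d(43,-28,18),(200.1,147.4)),(s,d(43,28,18),(212.6,158.4)),(s,d(43,28,0),(208.4,163.5)),(s,d(43,-28,0),(196.2,153.8)),(s,d(-43,28,18),(226.9,169.5))]
for sub in(dish,dish[:4],dish[4:]):
    q,r=fit(sub,[.6,-.2,0]);print("dish",q);print(r.round(1).tolist())
for n,uv,z in((t,(153.7,209.7),.072),(s,(355,262),.072),(t,(272.5,250),.022),(t,(273,131),.075),(t,(129,259),.012)):
    p=ray(n,uv,z);print(n,uv,p, "in stand",place([0,0,-qs[2]],np.r_[(p[:2]-qs[:2])*1000,0]).round(4)*1000)
E
```

```text
stand [0.6134 0.2345 0.1229] [1.5266 1.6739]
stand [0.613  0.2333 0.1205] [1.046  1.2792]
stand [0.6145 0.2362 0.1178] [0.8978 1.0008]
[[-0.2406  0.6023]
 [-0.8692  0.918 ]
 [ 0.8978  0.0514]
 [ 0.0898 -1.0008]
 [ 0.3297 -0.1962]
 [-0.1452 -0.8503]]
rack [ 0.6233 -0.1954  0.0551]
[[-0.5, -0.2], [0.6, -0.5], [0.2, 0.9], [-0.4, 0.7], [-0.2, 1.1], [-1.0, 0.1], [0.5, -0.6]]
rack [ 0.6239 -0.1954  0.0603]
[[-0.6, -0.4], [0.5, -0.8], [0.3, 0.6], [-0.3, 0.5]]
rack [ 0.6219 -0.1951  0.0364]
[[-0.2, 0.9], [-0.5, -0.4], [0.9, -0.5]]
dish [ 0.6236 -0.1926  0.0467]
[[-0.2, 0.4], [-1.5, 0.4], [0.5, -0.4], [0.1, 0.3], [0.2, 0.1], [-0.4, -0.1], [-0.6, -0.1], [-0.2, -1.4], [-0.1, 1.0]]
dish [ 0.624  -0.1935  0.016 ]
[[0.4, -0.2], [-0.9, 0.5], [0.4, -0.2], [-0.1, -0.2]]
dish [ 0.6236 -0.1922  0.1026]
[[-0.1, 0.5], [0.3, -0.2], [0.2, -0.1], [-0.3, -0.8], [-0.0, 0.4]]
top (153.7, 209.7) [0.5366 0.2758 0.072 ] in stand [[-71.2  50.5   0. ]]
scene (355, 262) [0.5374 0.2746 0.072 ] in stand [[-70.6  49.1   0. ]]
top (272.5, 250) [ 0.4387 -0.0049  0.022 ] in stand [[-202.7 -216.2    0. ]]
top (273, 131) [ 0.7245 -0.0092  0.075 ] in stand [[  80.3 -255.4    0. ]]
top (129, 259) [0.4201 0.3515 0.012 ] in stand [[-177.5  139.8    0. ]]
```

Request:
{"api": "send_rows", "payload": {"steps": [{"turn": 0.75,"grip": 1},{"turn": 0.75,"grip": 1},{"turn": 0.75,"grip": 1},{"tx": 0.56,"ty": -0.55,"grip": 1},{"tx": 0.56,"ty": -0.55,"grip": 1},{"tx": 0.56,"ty": -0.55,"grip": 1},{"tx": 0.56,"ty": -0.55,"grip": 1},{"tx": 0.56,"ty": -0.55,"grip": 1},{"tx": 0.56,"ty": -0.55,"grip": 1},{"tx": 0.56,"ty": -0.55,"grip": 1},{"tx": 0.56,"ty": -0.55,"grip": 1},{"grip": 1}]}}

```text
validation failed for argument at $.st...
```

```bash
cat > go.py <<'E'
import sys
from h import *
from bench import ctrl
s=ctrl.get_state();M=R.from_rotvec(s["tool_rot"]).as_matrix();p=s["position"]
yaw=np.arctan2(M[1,0],M[0,0])
np.set_printoptions(precision=4,suppress=True)
print("t",s["time"],"p",p,"yaw",yaw,"zdown",M[:,2],"w",s["grip_width"],"gf",s["grip_force"],"F",s["ft_force"])
if len(sys.argv)>4:
    x,y,z,w=map(float,sys.argv[1:5]);tx=np.array([np.cos(w),np.sin(w),0]);d=np.array([x,y,z])-p
    print("turn units",-np.degrees(w-yaw)/8,"after the turn, units tx,ty,tz",np.array([d@tx,-d@[-tx[1],tx[0],0],-d[2]])/.06)
E
python3 go.py .615 -.1934 .064 .05
```

```text
t 0.1 p [ 0.2317 -0.6068  0.2356] yaw 0.36485666404183154 zdown [-0.0007  0.0016 -1.    ] w 1.0019959414764121 gf 0.0 F [0.345  0.5731 0.6807]
turn units 2.254994750145677 after the turn, units tx,ty,tz [ 6.7248 -6.5621  2.8596]
```

Request:
{"api": "send_rows", "payload": {"steps": [{"tx": 0,"ty": 0,"tz": 0,"turn": 0.75,"grip": 1},{"tx": 0,"ty": 0,"tz": 0,"turn": 0.75,"grip": 1},{"tx": 0,"ty": 0,"tz": 0,"turn": 0.75,"grip": 1},{"tx": 0.56,"ty": -0.55,"tz": 0,"turn": 0,"grip": 1},{"tx": 0.56,"ty": -0.55,"tz": 0,"turn": 0,"grip": 1},{"tx": 0.56,"ty": -0.55,"tz": 0,"turn": 0,"grip": 1},{"tx": 0.56,"ty": -0.55,"tz": 0,"turn": 0,"grip": 1},{"tx": 0.56,"ty": -0.55,"tz": 0,"turn": 0,"grip": 1},{"tx": 0.56,"ty": -0.55,"tz": 0,"turn": 0,"grip": 1},{"tx": 0.56,"ty": -0.55,"tz": 0,"turn": 0,"grip": 1},{"tx": 0.56,"ty": -0.55,"tz": 0,"turn": 0,"grip": 1},{"tx": 0,"ty": 0,"tz": 0,"turn": 0,"grip": 1}], "newtons": 10}}

```text
time: 1.6
position: [0.4901, -0.3249, 0.2362]
tool_rot: [-3.138, -0.093, -0.002]
ft_force: [-0.3, 0.2, -0.7]
grip_width: 1.002
grip_force: 0.0
```

```bash
python3 go.py .615 -.1934 .064 .05
```

```text
t 1.6 p [ 0.4901 -0.3249  0.2362] yaw 0.059187959741297945 zdown [ 0.0009  0.0026 -1.    ] w 1.0015264291533614 gf 0.0 F [-0.3394  0.1725 -0.6534]
turn units 0.06580391443906047 after the turn, units tx,ty,tz [ 2.1878 -2.0848  2.8692]
```

Request:
{"api": "send_rows", "payload": {"steps": [{"tx": 0.36,"ty": -0.35,"tz": 0,"turn": 0.065,"grip": 1},{"tx": 0.36,"ty": -0.35,"tz": 0,"turn": 0,"grip": 1},{"tx": 0.36,"ty": -0.35,"tz": 0,"turn": 0,"grip": 1},{"tx": 0.36,"ty": -0.35,"tz": 0,"turn": 0,"grip": 1},{"tx": 0.36,"ty": -0.35,"tz": 0,"turn": 0,"grip": 1},{"tx": 0.38,"ty": -0.33,"tz": 0,"turn": 0,"grip": 1},{"tx": 0,"ty": 0,"tz": 0.4,"turn": 0,"grip": 1},{"tx": 0,"ty": 0,"tz": 0.5,"turn": 0,"grip": 1},{"tx": 0,"ty": 0,"tz": 0.5,"turn": 0,"grip": 1},{"tx": 0,"ty": 0,"tz": 0,"turn": 0,"grip": 1}]}}

```text
time: 2.85
position: [0.6097, -0.2003, 0.1493]
tool_rot: [-3.139, -0.064, 0.01]
ft_force: [0.3, -0.5, 0.8]
grip_width: 1.003
grip_force: 0.0
```

```bash
python3 go.py .615 -.1934 .064 .05;python3 - <<'E'
from bench import ctrl
import cv2,numpy as np
t=ctrl.get_image("top")["pixels"][:,:,::-1];s=ctrl.get_image("scene")["pixels"][:,:,::-1]
a=lambda im,x,y,w,h:cv2.resize(im[y:y+h,x:x+w],None,fx=5,fy=5,interpolation=cv2.INTER_CUBIC)
cv2.imwrite("pics/g1.png",np.hstack([a(t,310,120,75,100),a(s,165,100,80,100)]))
E
```

```text
t 2.85 p [ 0.6097 -0.2003  0.1493] yaw 0.04048981938819988 zdown [-0.0063  0.0014 -1.    ] w 1.0025885073965164 gf 0.0 F [ 0.297  -0.4964  0.8249]
turn units -0.06811165143291129 after the turn, units tx,ty,tz [ 0.0938 -0.1096  1.4225]
```

View pics/g1.png

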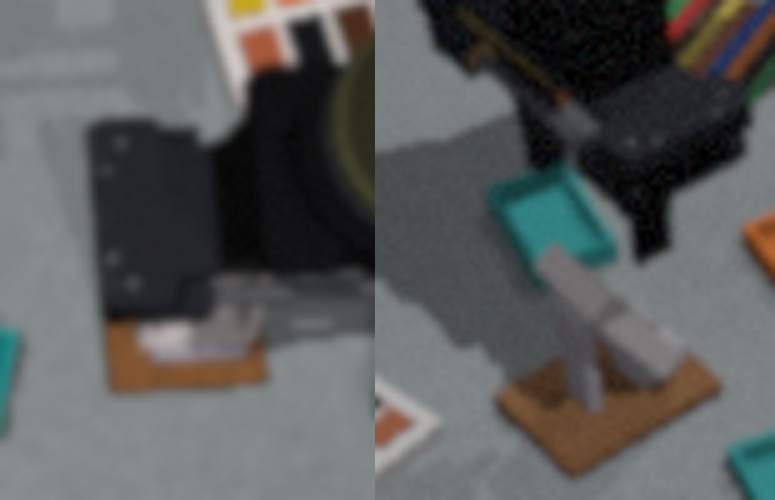

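Request:
{"api": "send_rows", "payload": {"steps": [{"tx": 0.09,"ty": -0.11,"tz": 0,"turn": -0.07,"grip": 1},{"tx": 0,"ty": 0,"tz": 0.3,"turn": 0,"grip": 1},{"tx": 0,"ty": 0,"tz": 0.3,"turn": 0,"grip": 1},{"tx": 0,"ty": 0,"tz": 0.3,"turn": 0,"grip": 1},{"tx": 0,"ty": 0,"tz": 0.3,"turn": 0,"grip": 1},{"tx": 0,"ty": 0,"tz": 0.22,"turn": 0,"grip": 1},{"tx": 0,"ty": 0,"tz": 0,"turn": 0,"grip": 1},{"tx": 0,"ty": 0,"tz": 0,"turn": 0,"grip": 1}]}}

```text
time: 3.95
position: [0.6179, -0.193, 0.0679]
tool_rot: [3.14, 0.081, 0.002]
ft_force: [0.3, 0.0, 0.1]
grip_width: 1.0
grip_force: 0.0
```

```bash
python3 go.py .615 -.1934 .064 .05
```

```text
t 3.95 p [ 0.6179 -0.193   0.0679] yaw 0.051337846120666615 zdown [ 0.001  -0.0003 -1.    ] w 0.9997572342797746 gf 0.0 F [0.2967 0.0333 0.1249]
turn units 0.009581617044018343 after the turn, units tx,ty,tz [-0.0488  0.0049  0.0648]
```

Request:
{"api": "send_rows", "payload": {"steps": [{"tx": -0.05,"ty": 0,"tz": 0.06,"turn": 0,"grip": 1},{"tx": 0,"ty": 0,"tz": 0,"turn": 0,"grip": 0.7},{"tx": 0,"ty": 0,"tz": 0,"turn": 0,"grip": 0.7},{"tx": 0,"ty": 0,"tz": 0,"turn": 0,"grip": 0.5},{"tx": 0,"ty": 0,"tz": 0,"turn": 0,"grip": 0.5},{"tx": 0,"ty": 0,"tz": 0,"turn": 0,"grip": 0.5},{"tx": 0,"ty": 0,"tz": 0,"turn": 0,"grip": 0.5}], "newtons": 12}}

```text
time: 4.82
position: [0.6145, -0.193, 0.0638]
tool_rot: [3.14, 0.081, 0.0]
ft_force: [0.3, -1.5, 0.8]
grip_width: 0.646
grip_force: 12.0
```

```bash
python3 go.py .615 -.1934 .064 .05
```

```text
t 4.825 p [ 0.6145 -0.193   0.0638] yaw 0.051451075622867395 zdown [ 0.0001 -0.0001 -1.    ] w 0.6461001269388708 gf 12.000041256796976 F [ 0.3147 -1.4817  0.8035]
turn units 0.010392563618077342 after the turn, units tx,ty,tz [ 0.0084  0.0074 -0.0027]
```

Request:
{"api": "send_rows", "payload": {"steps": [{"tx": 0,"ty": 0,"tz": -0.1,"turn": 0,"grip": 0.5},{"tx": 0,"ty": 0,"tz": -0.2,"turn": 0,"grip": 0.5},{"tx": 0,"ty": 0,"tz": -0.3,"turn": 0,"grip": 0.5},{"tx": 0,"ty": 0,"tz": -0.3,"turn": 0,"grip": 0.5},{"tx": 0,"ty": 0,"tz": -0.3,"turn": 0,"grip": 0.5},{"tx": 0,"ty": 0,"tz": -0.3,"turn": 0,"grip": 0.5},{"tx": 0,"ty": 0,"tz": -0.2,"turn": 0,"grip": 0.5},{"tx": 0,"ty": 0,"tz": -0.1,"turn": 0,"grip": 0.5},{"tx": 0,"ty": 0,"tz": 0,"turn": 0,"grip": 0.5}]}}

```text
time: 5.95
position: [0.6144, -0.193, 0.1719]
tool_rot: [3.14, 0.081, 0.0]
ft_force: [0.1, -0.0, 0.2]
grip_width: 0.64
grip_force: 12.0
```

Request:
{"api": "send_rows", "payload": {"steps": [{"tx": 0,"ty": -0.15,"tz": 0,"turn": 0,"grip": 0.5},{"tx": 0,"ty": -0.3,"tz": 0,"turn": 0,"grip": 0.5},{"tx": 0,"ty": -0.4,"tz": 0,"turn": 0,"grip": 0.5},{"tx": 0,"ty": -0.4,"tz": 0,"turn": 0,"grip": 0.5},{"tx": 0,"ty": -0.4,"tz": 0,"turn": 0,"grip": 0.5},{"tx": 0,"ty": -0.4,"tz": 0,"turn": 0,"grip": 0.5},{"tx": 0,"ty": -0.4,"tz": 0,"turn": 0,"grip": 0.5},{"tx": 0,"ty": -0.4,"tz": 0,"turn": 0,"grip": 0.5},{"tx": 0,"ty": -0.4,"tz": 0,"turn": 0,"grip": 0.5},{"tx": 0,"ty": -0.4,"tz": 0,"turn": 0,"grip": 0.5},{"tx": 0,"ty": -0.4,"tz": 0,"turn": 0,"grip": 0.5},{"tx": 0,"ty": -0.4,"tz": 0,"turn": 0,"grip": 0.5}]}}

```text
time: 7.45
position: [0.5997, 0.0768, 0.1718]
tool_rot: [-3.14, -0.084, 0.0]
ft_force: [0.2, 0.5, -0.6]
grip_width: 0.641
grip_force: 12.0
```

```bash
python3 go.py .5835 .2309 .165 .121
```

```text
t 7.45 p [0.5997 0.0768 0.1718] yaw 0.053724831097030454 zdown [-0.0002  0.0004 -1.    ] w 0.6405922935511349 gf 11.99910437071594 F [ 0.2202  0.5257 -0.6392]
turn units -0.4818229055212394 after the turn, units tx,ty,tz [ 0.0418 -2.5829  0.1125]
```

Request:
{"api": "send_rows", "payload": {"steps": [{"tx": 0.04,"ty": -0.35,"tz": 0,"turn": -0.48,"grip": 0.5},{"tx": 0,"ty": -0.35,"tz": 0,"turn": 0,"grip": 0.5},{"tx": 0,"ty": -0.35,"tz": 0,"turn": 0,"grip": 0.5},{"tx": 0,"ty": -0.35,"tz": 0,"turn": 0,"grip": 0.5},{"tx": 0,"ty": -0.35,"tz": 0,"turn": 0,"grip": 0.5},{"tx": 0,"ty": -0.3,"tz": 0,"turn": 0,"grip": 0.5},{"tx": 0,"ty": -0.2,"tz": 0,"turn": 0,"grip": 0.5},{"tx": 0,"ty": -0.1,"tz": 0,"turn": 0,"grip": 0.5},{"tx": 0,"ty": 0,"tz": 0,"turn": 0,"grip": 0.5},{"tx": 0,"ty": 0,"tz": 0,"turn": 0,"grip": 0.5}]}}

```text
time: 8.7
position: [0.5882, 0.2129, 0.1716]
tool_rot: [3.135, 0.184, -0.0]
ft_force: [0.4, 0.5, -1.4]
grip_width: 0.641
grip_force: 12.0
```

```bash
python3 go.py .5835 .2309 .09 .121;python3 - <<'E'
from bench import ctrl
import cv2,numpy as np
t=ctrl.get_image("top")["pixels"][:,:,::-1];s=ctrl.get_image("scene")["pixels"][:,:,::-1]
a=lambda im,x,y,w,h:cv2.resize(im[y:y+h,x:x+w],None,fx=4,fy=4,interpolation=cv2.INTER_CUBIC)
cv2.imwrite("pics/g2.png",np.hstack([a(t,140,110,90,120),a(s,270,180,100,120)]))
E
```

```text
t 8.7 p [0.5882 0.2129 0.1716] yaw 0.11718415965887811 zdown [ 0.     -0.0007 -1.    ] w 0.6405543181862673 gf 11.999946012456348 F [ 0.3684  0.5127 -1.3728]
turn units -0.02732894335525552 after the turn, units tx,ty,tz [-0.0408 -0.3077  1.3603]
```

View pics/g2.png

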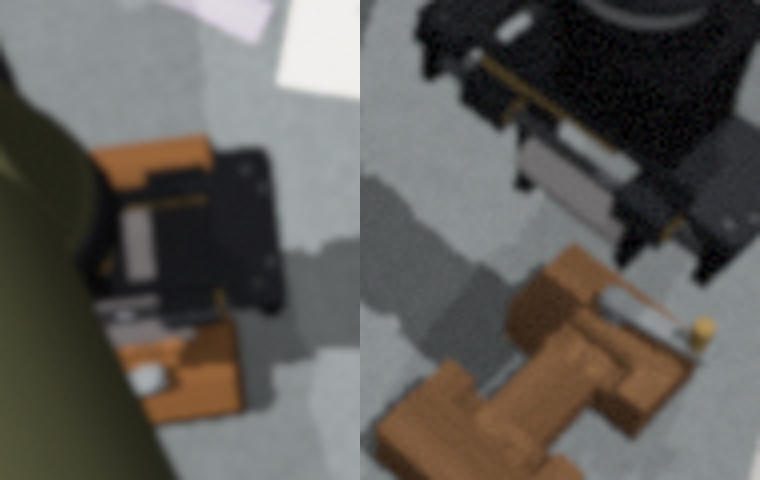

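Request:
{"api": "send_rows", "payload": {"steps": [{"tx": 0.06,"ty": -0.2,"tz": 0,"turn": -0.03,"grip": 0.5},{"tx": 0,"ty": -0.11,"tz": 0,"turn": 0,"grip": 0.5},{"tx": 0,"ty": 0,"tz": 0.3,"turn": 0,"grip": 0.5},{"tx": 0,"ty": 0,"tz": 0.3,"turn": 0,"grip": 0.5},{"tx": 0,"ty": 0,"tz": 0.3,"turn": 0,"grip": 0.5},{"tx": 0,"ty": 0,"tz": 0.2,"turn": 0,"grip": 0.5},{"tx": 0,"ty": 0,"tz": 0.1,"turn": 0,"grip": 0.5},{"tx": 0,"ty": 0,"tz": 0.1,"turn": 0,"grip": 0.5},{"tx": 0,"ty": 0,"tz": 0,"turn": 0,"grip": 0.5},{"tx": 0,"ty": 0,"tz": 0,"turn": 0,"grip": 0.5}]}}

```text
time: 10.05
position: [0.5895, 0.233, 0.0943]
tool_rot: [-3.136, -0.192, -0.001]
ft_force: [-0.8, -0.3, -1.5]
grip_width: 0.641
grip_force: 12.0
```

```bash
python3 go.py .5895 .2316 .067 .121
```

```text
t 10.05 p [0.5895 0.233  0.0943] yaw 0.12256520239892542 zdown [ 0.0009  0.0003 -1.    ] w 0.6414051372814941 gf 11.999891421382927 F [-0.8358 -0.3171 -1.5009]
turn units 0.011209936442772314 after the turn, units tx,ty,tz [-0.0034  0.0228  0.4545]
```

Request:
{"api": "send_rows", "payload": {"steps": [{"tx": 0,"ty": 0.02,"tz": 0.15,"turn": 0,"grip": 0.5},{"tx": 0,"ty": 0,"tz": 0.15,"turn": 0,"grip": 0.5},{"tx": 0,"ty": 0,"tz": 0.1,"turn": 0,"grip": 0.5},{"tx": 0,"ty": 0,"tz": 0,"turn": 0,"grip": 0.5},{"tx": 0,"ty": 0,"tz": 0,"turn": 0,"grip": 0.5}], "newtons": 5}}

```text
time: 10.68
position: [0.5891, 0.2317, 0.0696]
tool_rot: [3.136, 0.192, -0.001]
ft_force: [0.8, -0.2, -0.6]
grip_width: 0.645
grip_force: 5.0
```

```bash
python3 go.py .5895 .2316 .067 .121;python3 - <<'E'
from bench import ctrl
import cv2,numpy as np
s=ctrl.get_image("scene")["pixels"][:,:,::-1]
cv2.imwrite("pics/g3.png",cv2.resize(s[200:300,270:370],None,fx=6,fy=6,interpolation=cv2.INTER_CUBIC))
E
```

```text
t 10.675 p [0.5891 0.2317 0.0696] yaw 0.12258876323862007 zdown [-0.0004 -0.     -1.    ] w 0.6451052346021516 gf 4.999985643131595 F [ 0.8125 -0.2473 -0.5506]
turn units 0.011378678527308303 after the turn, units tx,ty,tz [0.0058 0.0022 0.0439]
```

View pics/g3.png

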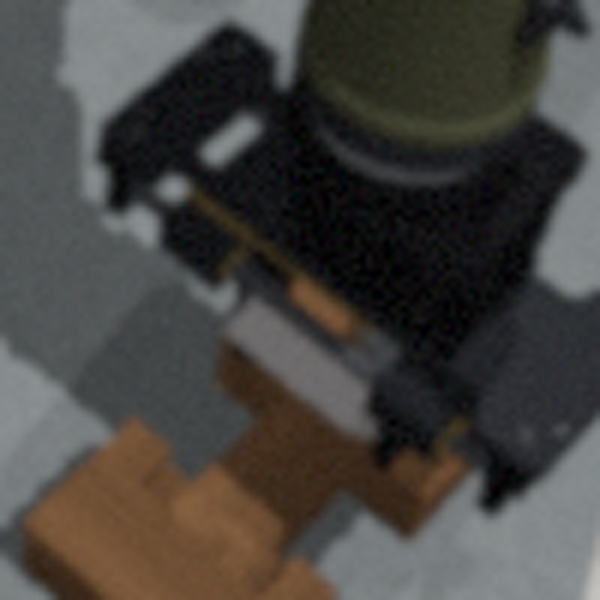

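```bash
python3 - <<'E'
from h import *
q=[.5891,.2317,.121];H=74.6
for a in(0,10,20,30,45,60):
    c,s=np.cos(np.radians(a)),np.sin(np.radians(a))
    d=lambda x,y,z:(c*x-s*(z-10),y,H+s*x+c*(z-10))
    P=[d(43,-28,18),d(43,28,18),d(43,28,0),d(43,-28,0),d(-43,0,0)]
    print(a,((proj("scene",place(q,P[:4]))-[270,200])*6).round().astype(int).tolist(),"low z",round(d(-43,0,0)[2],1),"low x",round(d(-43,0,0)[0],1))
E
```

```text
0 [[200, 376], [320, 475], [313, 499], [195, 400]] low z 64.6 low x -43.0
10 [[206, 362], [326, 462], [314, 491], [196, 392]] low z 57.3 low x -40.6
20 [[214, 347], [335, 446], [317, 480], [198, 381]] low z 50.5 low x -37.0
30 [[223, 330], [346, 430], [323, 467], [203, 368]] low z 44.4 low x -32.2
45 [[241, 305], [364, 404], [336, 444], [214, 345]] low z 37.1 low x -23.3
60 [[261, 280], [384, 378], [353, 419], [230, 320]] low z 32.4 low x -12.8
```

Request:
{"api": "send_rows", "payload": {"steps": [{"tx": 0.08,"ty": 0,"tz": 0,"turn": 0,"grip": 0.5},{"tx": 0,"ty": 0,"tz": 0.1,"turn": 0,"grip": 0.5},{"tx": 0.07,"ty": 0,"tz": 0.03,"turn": 0,"grip": 0.5},{"tx": 0.07,"ty": 0,"tz": 0.04,"turn": 0,"grip": 0.5},{"tx": 0.06,"ty": 0,"tz": 0.05,"turn": 0,"grip": 0.5},{"tx": 0,"ty": 0,"tz": 0,"turn": 0,"grip": 0.5}]}}

```text
time: 11.48
position: [0.606, 0.2335, 0.0559]
tool_rot: [3.136, 0.192, -0.001]
ft_force: [0.1, -0.2, -0.7]
grip_width: 0.642
grip_force: 5.0
```

```bash
python3 go.py .6113 .2343 .049 .121
```

```text
t 11.475 p [0.606  0.2335 0.0559] yaw 0.12245474395903944 zdown [-0.0007 -0.0002 -1.    ] w 0.6421407194944826 gf 4.999952141661197 F [ 0.1201 -0.2115 -0.7033]
turn units 0.010418836140639024 after the turn, units tx,ty,tz [ 0.089  -0.0019  0.1146]
```

Request:
{"api": "send_rows", "payload": {"steps": [{"tx": 0.05,"ty": 0,"tz": 0.06,"turn": 0,"grip": 0.5},{"tx": 0.04,"ty": 0,"tz": 0.06,"turn": 0,"grip": 0.5},{"tx": 0.02,"ty": 0,"tz": 0.06,"turn": 0,"grip": 0.5},{"tx": 0.01,"ty": 0,"tz": 0.06,"turn": 0,"grip": 0.5},{"tx": 0,"ty": 0,"tz": 0.06,"turn": 0,"grip": 0.5},{"tx": 0,"ty": 0,"tz": 0,"turn": 0,"grip": 0.5},{"tx": 0,"ty": 0,"tz": 0,"turn": 0,"grip": 0.5}]}}

```text
time: 12.35
position: [0.6138, 0.2346, 0.039]
tool_rot: [-3.136, -0.192, -0.002]
ft_force: [0.5, -0.1, 2.8]
grip_width: 0.645
grip_force: 5.0
```

```bash
python3 go.py .6133 .2345 .035 .121;python3 - <<'E'
from bench import ctrl
import cv2,numpy as np
s=ctrl.get_image("scene")["pixels"][:,:,::-1]
cv2.imwrite("pics/g4.png",cv2.resize(s[210:330,260:380],None,fx=5,fy=5,interpolation=cv2.INTER_CUBIC))
E
```

```text
t 12.35 p [0.6138 0.2346 0.039 ] yaw 0.12244882561687141 zdown [ 0.0015  0.0001 -1.    ] w 0.6451022291924084 gf 5.000067520304583 F [ 0.5222 -0.0849  2.7862]
turn units 0.010376449137146266 after the turn, units tx,ty,tz [-0.0087 -0.0002  0.0675]
```

View pics/g4.png

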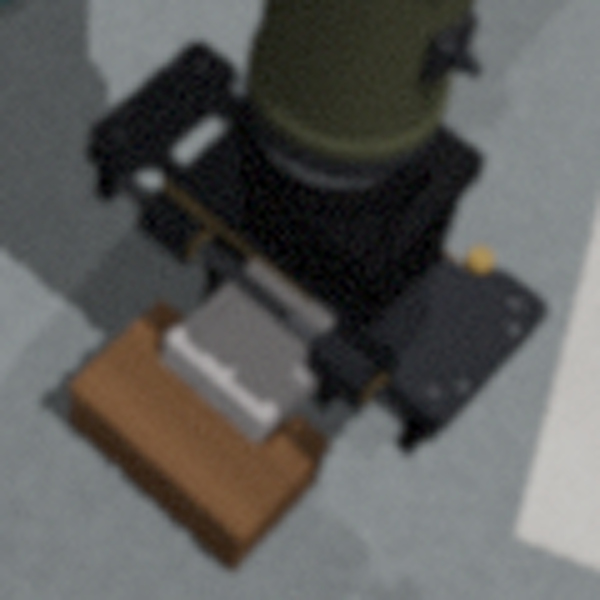

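Request:
{"api": "send_rows", "payload": {"steps": [{"tx": -0.01,"ty": 0,"tz": 0.04,"turn": 0,"grip": 0.5},{"tx": 0,"ty": 0,"tz": 0.04,"turn": 0,"grip": 0.5},{"tx": 0,"ty": 0,"tz": 0.02,"turn": 0,"grip": 0.5},{"tx": 0,"ty": 0,"tz": 0,"turn": 0,"grip": 0.5},{"tx": 0,"ty": 0,"tz": 0,"turn": 0,"grip": 0.5}], "newtons": 4}}

```text
time: 13.02
position: [0.6129, 0.2344, 0.0328]
tool_rot: [3.136, 0.192, 0.001]
ft_force: [0.8, -0.4, 4.6]
grip_width: 0.64
grip_force: 4.0
```

```bash
python3 go.py .6133 .2345 .035 .121
```

```text
t 13.025 p [0.6129 0.2344 0.0328] yaw 0.12247372315054776 zdown [ 0.0007  0.     -1.    ] w 0.6395679653513343 gf 4.000104541701148 F [ 0.7546 -0.4011  4.601 ]
turn units 0.01055476458713872 after the turn, units tx,ty,tz [ 0.0066 -0.0001 -0.0363]
```

Request:
{"api": "send_rows", "payload": {"steps": [{"tx": 0,"ty": 0,"tz": 0,"turn": 0,"grip": 0.7},{"tx": 0,"ty": 0,"tz": 0,"turn": 0,"grip": 0.85},{"tx": 0,"ty": 0,"tz": 0,"turn": 0,"grip": 0.85},{"tx": 0,"ty": 0,"tz": 0,"turn": 0,"grip": 0.85},{"tx": 0,"ty": 0,"tz": -0.2,"turn": 0,"grip": 0.85},{"tx": 0,"ty": 0,"tz": -0.4,"turn": 0,"grip": 0.85},{"tx": 0,"ty": 0,"tz": -0.5,"turn": 0,"grip": 0.85},{"tx": 0,"ty": 0,"tz": -0.5,"turn": 0,"grip": 0.85},{"tx": 0.5,"ty": 0.2,"tz": -0.3,"turn": 0,"grip": 0.85},{"tx": 0.5,"ty": 0.5,"tz": 0,"turn": 0,"grip": 0.85},{"tx": 0,"ty": 0.5,"tz": 0,"turn": 0,"grip": 0.85},{"tx": 0,"ty": 0.5,"tz": 0,"turn": 0,"grip": 0.85}]}}

```text
time: 14.52
position: [0.6851, 0.1398, 0.1473]
tool_rot: [-3.135, -0.192, -0.001]
ft_force: [-0.4, -0.6, -0.3]
grip_width: 0.852
grip_force: 0.0
```

```bash
python3 go.py .6133 .2345 .035 .121;python3 - <<'E'
from bench import ctrl
import cv2,numpy as np
t=ctrl.get_image("top")["pixels"][:,:,::-1];s=ctrl.get_image("scene")["pixels"][:,:,::-1]
a=lambda im,x,y,w,h:cv2.resize(im[y:y+h,x:x+w],None,fx=5,fy=5,interpolation=cv2.INTER_CUBIC)
cv2.imwrite("pics/g5.png",np.hstack([a(t,140,130,70,100),a(s,265,230,90,100)]))
E
```

```text
t 14.525 p [0.6851 0.1398 0.1473] yaw 0.12260194203129667 zdown [ 0.0006  0.0003 -1.    ] w 0.8520362259950912 gf 0.0 F [-0.421 -0.57  -0.265]
turn units 0.011473064677239143 after the turn, units tx,ty,tz [-0.9969 -1.7111  1.8719]
```

View pics/g5.png

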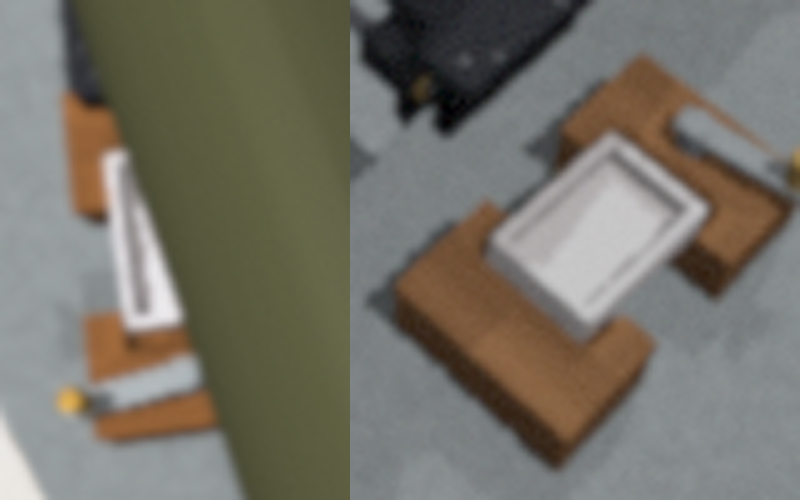

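```bash
python3 - <<'E'
from h import *
obs=np.array([[612,133],[710,208],[585,322],[490,240]],float)
uv=np.c_[265+(obs[:,0]-350)/5-.5,230+obs[:,1]/5-.5]
S=[.6133,.2345,.121]
def pts(v):
    x,y,yaw,z,p=v;c,s=np.cos(p),np.sin(p)
    L=np.array([(-43,-28),(-43,28),(43,28),(43,-28)],float)
    P=np.c_[c*L[:,0]-s*18,L[:,1],z+s*L[:,0]+c*18]
    return proj("scene",place([x,y,yaw],P))
for p in(-.1,0,.05,.1,.15,.2):
    f=lambda v:np.r_[(pts(np.r_[v,p])-uv).ravel()]
    r=least_squares(f,[S[0],S[1],.12,30],x_scale=[.01,.01,.1,10]);v=r.x
    d=np.linalg.inv([[np.cos(.121),-np.sin(.121)],[np.sin(.121),np.cos(.121)]])@(v[:2]-S[:2])*1000
    print(p,v.round(3),"off mm",d.round(1),"cost",r.cost.round(2))
print("predicted seated",((pts([*S,30,0])-[265,230]+.5)*5+[350,0]).round())
c=[(43,28,18),(43,-28,18),(-43,-28,18),(-43,28,18)]
print("block corners",((proj("scene",place(S,[(88,-50,40),(88,50,40),(26,50,40),(26,-50,40),(-88,-50,40)]))-[265,230]+.5)*5+[350,0]).round())
E
```

```text
-0.1 [  0.598   0.22    0.074 -12.153] off mm [-17.1 -12.3] cost 2.65
0 [0.61  0.227 0.093 9.646] off mm [-4.5 -6.7] cost 0.98
0.05 [ 0.616  0.231  0.102 22.202] off mm [ 2.6 -3.5] cost 0.49
0.1 [ 0.623  0.236  0.11  35.702] off mm [10.1 -0.1] cost 0.37
0.15 [ 0.631  0.24   0.119 50.005] off mm [18.1  3.6] cost 0.76
0.2 [ 0.639  0.245  0.128 64.949] off mm [26.4  7.5] cost 1.83
predicted seated [[623. 122.]
 [718. 198.]
 [597. 322.]
 [501. 238.]]
block corners [[395. 279.]
 [567. 436.]
 [659. 338.]
 [488. 192.]
 [644.  47.]]
```

Request:
{"api": "send_rows", "payload": {"steps": [{"tx": 0,"ty": 0.5,"tz": 0,"turn": 0,"grip": 0.5},{"tx": 0,"ty": 0.6,"tz": 0,"turn": 0,"grip": 0},{"tx": 0,"ty": 0.6,"tz": 0,"turn": 0,"grip": 0},{"tx": 0,"ty": 0.6,"tz": 0,"turn": 0,"grip": 0},{"tx": 0,"ty": 0.6,"tz": 0,"turn": 0,"grip": 0},{"tx": 0,"ty": 0.6,"tz": 0,"turn": 0,"grip": 0},{"tx": 0,"ty": 0,"tz": 0,"turn": 0,"grip": 0}]}}

```text
time: 15.5
position: [0.7105, -0.0722, 0.1469]
tool_rot: [3.134, 0.183, 0.001]
ft_force: [0.3, 0.2, -0.3]
grip_width: 0.138
grip_force: 0.0
```

```bash
python3 - <<'E'
from h import *
from bench import ctrl
import cv2
np.set_printoptions(precision=2,suppress=True)
S=[.6133,.2345,.121]
for n in("top","scene"):
    im=ctrl.get_image(n)["pixels"];cv2.imwrite(f"pics/c_{n}.png",im[:,:,::-1])
    hsv=cv2.cvtColor(im,cv2.COLOR_RGB2HSV).astype(int)
    box=proj(n,place(S,[(x,y,z) for x in(-50,50) for y in(-36,36) for z in(30,52)]))
    a,b=box.min(0).astype(int)-2,box.max(0).astype(int)+3
    print(n,a,b)
    def quad(m,pr):
        cs,_=cv2.findContours(m,cv2.RETR_EXTERNAL,cv2.CHAIN_APPROX_NONE);c=max(cs,key=cv2.contourArea)
        print(" area",cv2.contourArea(c),cv2.approxPolyDP(c,2.0,True)[:,0].tolist(), "rect",cv2.boxPoints(cv2.minAreaRect(c)).round(1).tolist())
    m=np.zeros(hsv.shape[:2],np.uint8)
    roi=(hsv[...,1]<45)&(hsv[...,2]>60)
    inner=cv2.fillConvexPoly(m.copy(),cv2.convexHull(box.round().astype(int)),1)
    quad((roi&(inner>0)).astype(np.uint8),0)
    print(" pred rim",proj(n,place(S,[(43,28,48),(43,-28,48),(-43,-28,48),(-43,28,48)])).tolist())
    # wood outline: spine/blocks
    w=((hsv[...,1]>75)&(hsv[...,0]<20)).astype(np.uint8)
    x=proj(n,place(S,[(i,j,20) for i in(-100,100) for j in(-65,65)]))
    w=w*cv2.fillConvexPoly(m.copy(),cv2.convexHull(x.round().astype(int)),1);quad(w,0)
    print(" pred stand",proj(n,place(S,[(88,50,40),(88,-50,40),(-88,-50,40),(-88,50,40)])).tolist())
t=cv2.imread("pics/c_top.png");s=cv2.imread("pics/c_scene.png")
a=lambda im,x,y,w,h:cv2.convertScaleAbs(cv2.resize(im[y:y+h,x:x+w],None,fx=6,fy=6,interpolation=cv2.INTER_CUBIC),alpha=1.2)
cv2.imwrite("pics/g6.png",np.hstack([a(t,147,138,58,85),a(s,268,236,75,85)]))
E
```

```text
top [155 155] [195 205]
 area 958.5 [[183, 158], [161, 161], [159, 186], [165, 195], [186, 193], [191, 186], [190, 174], [186, 170]] rect [[156.39999389648438, 160.10000610351562], [188.3000030517578, 156.89999389648438], [191.89999389648438, 193.10000610351562], [160.0, 196.3000030517578]]
 pred rim [[161.38949747971844, 163.84473911653058], [183.84775918482146, 160.90034418165473], [187.41908551828772, 194.9945008802141], [164.6432942459309, 198.00183520371158]]
 area 702.0 [[197, 188], [190, 188], [187, 194], [166, 197], [163, 193], [158, 193], [158, 205], [175, 200], [182, 203], [180, 208], [159, 213], [159, 216], [200, 212]] rect [[155.60000610351562, 192.3000030517578], [197.5, 186.39999389648438], [201.1999969482422, 212.39999389648438], [159.3000030517578, 218.39999389648438]]
 pred stand [[151.92116841507217, 148.33675669141724], [191.38328851729815, 143.1809430079098], [198.89739616406098, 212.30964371601172], [158.29538127187698, 217.69147108447325]]
scene [287 247] [346 305]
 area 1069.0 [[317, 256], [307, 264], [305, 262], [293, 276], [293, 282], [310, 297], [318, 292], [322, 293], [331, 284], [329, 281], [336, 272]] rect [[288.5, 277.5], [315.5, 250.5], [340.0, 275.0], [313.0, 302.0]]
 pred rim [[313.969741780689, 293.89065525573807], [294.6739834213135, 277.17647758539204], [319.0478468947962, 253.86930961194201], [338.16202693573086, 269.05024657627047]]
 area 1112.0 [[291, 271], [274, 286], [274, 293], [306, 322], [325, 298], [320, 294], [309, 298], [291, 282], [295, 273]] rect [[269.8999938964844, 290.3999938964844], [291.3999938964844, 267.0], [327.29998779296875, 299.8999938964844], [305.79998779296875, 323.29998779296875]]
 pred stand [[307.8535821178161, 316.691819408964], [273.53513219273304, 285.37321518124253], [323.28671567324534, 238.9084726315725], [356.9613787353888, 264.66034298409323]]
```

View pics/g6.png

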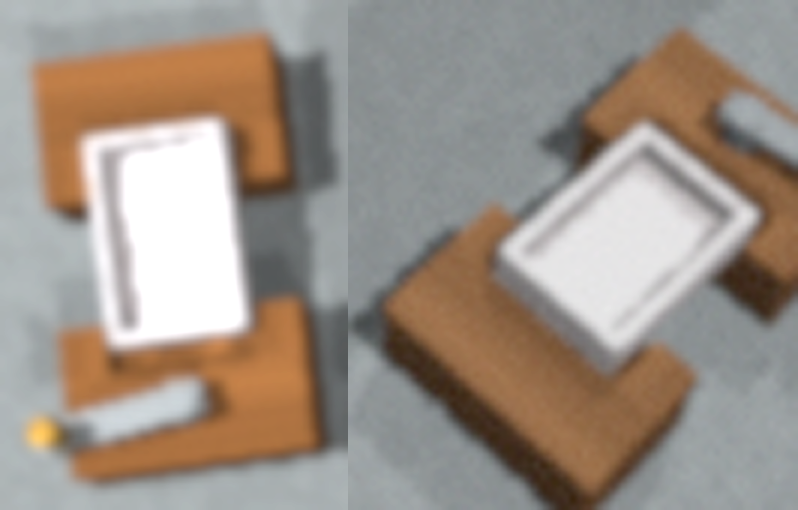

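```bash
python3 - <<'E'
from h import *
np.set_printoptions(precision=4,suppress=True)
T=np.array([[159.8,160],[184.3,157.2],[188.2,192.2],[164.5,195.8]])
o=np.array([[608,350],[500,248],[645,122],[760,212]],float);Sc=np.c_[268+(o[:,0]-348)/6-.5,236+o[:,1]/6-.5]
L=np.array([(43,28),(43,-28),(-43,-28),(-43,28)],float)
def pts(n,v):
    x,y,yaw,z,p=v;c,s=np.cos(p),np.sin(p)
    return proj(n,place([x,y,yaw],np.c_[c*L[:,0]-s*18,L[:,1],z+s*L[:,0]+c*18]))
f=lambda v:np.r_[(pts("top",v)-T).ravel(),(pts("scene",v)-Sc).ravel()]
r=least_squares(f,[.61,.23,.12,32,0],x_scale=[.01,.01,.1,10,.1]);print(r.x,r.fun.reshape(-1,2).round(1).tolist())
d=r.x[:2]-[.6133,.2345];c,s=np.cos(.121),np.sin(.121);print("off in stand mm",1000*np.array([c*d[0]+s*d[1],-s*d[0]+c*d[1]]))
E
python3 go.py .62 .235 .147 .121
```

```text
[ 0.6222  0.2343  0.1102 33.8738  0.1047] [[1.1, 0.3], [-0.7, 0.3], [-0.7, 0.0], [0.3, -0.8], [0.9, -0.0], [-0.4, -0.1], [-0.1, -0.2], [-0.3, 0.2]]
off in stand mm [ 8.8033 -1.2836]
t 15.6 p [ 0.7103 -0.0664  0.147 ] yaw 0.12305665111244375 zdown [ 0.0004  0.0014 -1.    ] w 0.060290805223468476 gf 0.0 F [0.1156 0.7409 0.2973]
turn units 0.01472967858423911 after the turn, units tx,ty,tz [-0.8883 -5.1685  0.0005]
```

Request:
{"api": "send_rows", "payload": {"steps": [{"tx": -0.08,"ty": -0.4,"tz": 0,"turn": 0,"grip": 0.85},{"tx": -0.08,"ty": -0.5,"tz": 0,"turn": 0,"grip": 0.85},{"tx": -0.08,"ty": -0.5,"tz": 0,"turn": 0,"grip": 0.85},{"tx": -0.08,"ty": -0.5,"tz": 0,"turn": 0,"grip": 0.85},{"tx": -0.08,"ty": -0.5,"tz": 0,"turn": 0,"grip": 0.85},{"tx": -0.08,"ty": -0.5,"tz": 0,"turn": 0,"grip": 0.85},{"tx": -0.08,"ty": -0.5,"tz": 0,"turn": 0,"grip": 0.85},{"tx": -0.08,"ty": -0.5,"tz": 0,"turn": 0,"grip": 0.85},{"tx": -0.08,"ty": -0.5,"tz": 0,"turn": 0,"grip": 0.85},{"tx": -0.08,"ty": -0.4,"tz": 0,"turn": 0,"grip": 0.85},{"tx": -0.08,"ty": -0.3,"tz": 0,"turn": 0,"grip": 0.85},{"tx": 0,"ty": 0,"tz": 0,"turn": 0,"grip": 0.85}], "newtons": 6}}

```text
time: 17.1
position: [0.6184, 0.2332, 0.1468]
tool_rot: [-3.134, -0.201, 0.001]
ft_force: [-0.1, 0.0, 0.1]
grip_width: 0.849
grip_force: 0.0
```

```bash
python3 go.py .6208 .2344 .038 .121
```

```text
t 17.1 p [0.6184 0.2332 0.1468] yaw 0.12810159396888776 zdown [-0.0004  0.0012 -1.    ] w 0.8489498290233263 gf 0.0 F [-0.076   0.003   0.0843]
turn units 0.05086142027910357 after the turn, units tx,ty,tz [ 0.0423 -0.0147  1.8141]
```

Request:
{"api": "send_rows", "payload": {"steps": [{"tx": 0.04,"ty": -0.015,"tz": 0.2,"turn": 0.05,"grip": 0.85},{"tx": 0,"ty": 0,"tz": 0.35,"turn": 0,"grip": 0.85},{"tx": 0,"ty": 0,"tz": 0.35,"turn": 0,"grip": 0.85},{"tx": 0,"ty": 0,"tz": 0.35,"turn": 0,"grip": 0.85},{"tx": 0,"ty": 0,"tz": 0.3,"turn": 0,"grip": 0.85},{"tx": 0,"ty": 0,"tz": 0.2,"turn": 0,"grip": 0.85},{"tx": 0,"ty": 0,"tz": 0.05,"turn": 0,"grip": 0.85},{"tx": 0,"ty": 0,"tz": 0,"turn": 0,"grip": 0.75},{"tx": 0,"ty": 0,"tz": 0,"turn": 0,"grip": 0.5},{"tx": 0,"ty": 0,"tz": 0,"turn": 0,"grip": 0.5},{"tx": 0,"ty": 0,"tz": 0,"turn": 0,"grip": 0.5}], "newtons": 6}}

```text
time: 18.48
position: [0.6225, 0.2341, 0.0396]
tool_rot: [-3.132, -0.185, -0.003]
ft_force: [-0.5, 5.7, -0.7]
grip_width: 0.642
grip_force: 6.0
```

```bash
python3 go.py .6130 .2344 .034 .121
```

```text
t 18.475 p [0.6225 0.2341 0.0396] yaw 0.11769079636996412 zdown [ 0.0014  0.0043 -1.    ] w 0.6423072860446934 gf 6.000042267842218 F [-0.547   5.667  -0.7056]
turn units -0.023700425193803436 after the turn, units tx,ty,tz [-0.1562 -0.0245  0.0935]
```

Request:
{"api": "send_rows", "payload": {"steps": [{"tx": -0.03,"ty": -0.02,"tz": 0,"turn": 0,"grip": 0.5},{"tx": -0.04,"ty": -0.01,"tz": 0.01,"turn": 0,"grip": 0.5},{"tx": -0.04,"ty": 0,"tz": 0.02,"turn": 0,"grip": 0.5},{"tx": -0.03,"ty": 0,"tz": 0.02,"turn": 0,"grip": 0.5},{"tx": 0,"ty": 0,"tz": 0.03,"turn": 0,"grip": 0.5},{"tx": 0,"ty": 0,"tz": 0.02,"turn": 0,"grip": 0.5},{"tx": 0,"ty": 0,"tz": 0,"turn": 0,"grip": 0.5},{"tx": 0,"ty": 0,"tz": 0,"turn": 0,"grip": 0.5}], "newtons": 6}}

```text
time: 19.48
position: [0.6148, 0.2332, 0.0338]
tool_rot: [-3.134, -0.183, -0.004]
ft_force: [1.1, 4.5, 3.3]
grip_width: 0.645
grip_force: 6.0
```

```bash
python3 go.py .6130 .2344 .034 .121
```

```text
t 19.475 p [0.6148 0.2332 0.0338] yaw 0.11640536522402109 zdown [ 0.0024  0.0024 -1.    ] w 0.644916832647236 gf 6.000067713903263 F [1.1398 4.4739 3.2535]
turn units -0.032906647633453474 after the turn, units tx,ty,tz [-0.0281 -0.024  -0.0042]
```

Request:
{"api": "send_rows", "payload": {"steps": [{"tx": -0.02,"ty": -0.03,"tz": 0,"turn": 0,"grip": 0.5},{"tx": -0.01,"ty": 0,"tz": 0.01,"turn": 0,"grip": 0.5},{"tx": 0,"ty": 0,"tz": 0,"turn": 0,"grip": 0.5},{"tx": 0,"ty": 0,"tz": 0,"turn": 0,"grip": 0.5}]}}

```text
time: 19.98
position: [0.6138, 0.2331, 0.0334]
tool_rot: [-3.136, -0.181, -0.005]
ft_force: [2.1, 3.1, 5.2]
grip_width: 0.644
grip_force: 6.0
```

```bash
python3 go.py .6130 .2344 .034 .121
```

```text
t 19.975 p [0.6138 0.2331 0.0334] yaw 0.11513874145772489 zdown [ 0.0035  0.0006 -1.    ] w 0.6443220289121915 gf 6.000287155620754 F [2.1243 3.0572 5.2188]
turn units -0.04197817213842061 after the turn, units tx,ty,tz [-0.0101 -0.0235 -0.0097]
```

Request:
{"api": "send_rows", "payload": {"steps": [{"tx": 0,"ty": 0,"tz": 0,"turn": 0,"grip": 0.7},{"tx": 0,"ty": 0,"tz": 0,"turn": 0,"grip": 0.85},{"tx": 0,"ty": 0,"tz": 0,"turn": 0,"grip": 0.85},{"tx": 0,"ty": 0,"tz": 0,"turn": 0,"grip": 0.85},{"tx": 0,"ty": 0,"tz": -0.2,"turn": 0,"grip": 0.85},{"tx": 0,"ty": 0,"tz": -0.4,"turn": 0,"grip": 0.85},{"tx": 0,"ty": 0,"tz": -0.5,"turn": 0,"grip": 0.85},{"tx": 0,"ty": 0,"tz": -0.5,"turn": 0,"grip": 0.85},{"tx": 0,"ty": 0.4,"tz": -0.3,"turn": 0,"grip": 0.85},{"tx": 0,"ty": 0.6,"tz": 0,"turn": 0,"grip": 0.6},{"tx": 0,"ty": 0.6,"tz": 0,"turn": 0,"grip": 0.3},{"tx": 0,"ty": 0.6,"tz": 0,"turn": 0,"grip": 0}]}}

```text
time: 21.48
position: [0.6277, 0.1008, 0.1471]
tool_rot: [3.136, 0.182, 0.002]
ft_force: [0.5, 0.2, -0.2]
grip_width: 0.591
grip_force: 0.0
```

Request:
{"api": "send_rows", "payload": {"steps": [{"tx": 0,"ty": 0.6,"tz": 0,"turn": 0,"grip": 0},{"tx": 0,"ty": 0.6,"tz": 0,"turn": 0,"grip": 0},{"tx": 0,"ty": 0.6,"tz": 0,"turn": 0,"grip": 0},{"tx": 0,"ty": 0.6,"tz": 0,"turn": 0,"grip": 0},{"tx": 0,"ty": 0,"tz": 0,"turn": 0,"grip": 0}]}}

```text
time: 22.1
position: [0.6443, -0.0462, 0.1466]
tool_rot: [3.134, 0.171, 0.001]
ft_force: [-0.4, 0.4, -0.4]
grip_width: 0.046
grip_force: 0.0
```

```bash
cat > see.py <<'E'
from h import *
import cv2
# fit full pose of dish rim by maximising match of white mask vs. filled rim-quad+sides (hull of the box above wood)
from bench import ctrl
np.set_printoptions(precision=4,suppress=True)
S=[.6133,.2345,.121]
L=np.array([(x,y,z) for x in(-43,43) for y in(-28,28) for z in(10,18)],float)
def hull(n,v):
    x,y,yaw,z,p=v;c,s=np.cos(p),np.sin(p)
    P=np.c_[c*L[:,0]-s*L[:,2],L[:,1],z+s*L[:,0]+c*L[:,2]]
    return cv2.convexHull(proj(n,place([x,y,yaw],P)).astype(np.float32))
def run(files=None):
    W={}
    for n in("top","scene"):
        im=ctrl.get_image(n)["pixels"] if files is None else cv2.imread(files%n)[:,:,::-1].copy()
        if files is None: cv2.imwrite(f"pics/d_{n}.png",im[:,:,::-1])
        h=cv2.cvtColor(im,cv2.COLOR_RGB2HSV).astype(float)
        W[n]=h
    def cost(v):
        J=0
        for n in W:
            q=(hull(n,v)[:,0]+.5)
            m=np.zeros((384,512),np.uint8);cv2.fillPoly(m,[np.round(q*16-8).astype(np.int32)],255,cv2.LINE_AA,4)
            e=cv2.erode(m,np.ones((3,3)));d=cv2.dilate(m,np.ones((3,3)))
            V=W[n][...,2];gin=V[(e<255)&(m>128)].mean();gout=V[(d>128)&(m<=128)].mean()
            J-=(gin-gout)
        return J
    return W,cost
if __name__=="__main__":
    import sys
    from scipy.optimize import differential_evolution
    W,c=run(sys.argv[1] if len(sys.argv)>1 else None)
    b=[(.60,.63),(.225,.245),(.08,.16),(26,38),(-.02,.13)]
    for seed in(1,2):
        r=differential_evolution(c,b,seed=seed,maxiter=60,popsize=12,tol=1e-6);v=r.x
        d=v[:2]-S[:2];k,s=np.cos(.121),np.sin(.121)
        print(v,r.fun,"off mm",1000*np.array([k*d[0]+s*d[1],-s*d[0]+k*d[1]]))
    print("seated cost",c([*S,30,0]))
E
python3 see.py pics/c_%s.png; python3 see.py
```

```text
[ 0.6222  0.2353  0.1459 35.7783  0.1296] -93.09969218048782 off mm [ 8.9132 -0.2704]
[ 0.622   0.2353  0.1405 35.4967  0.1278] -95.09177312932894 off mm [ 8.7618 -0.3086]
seated cost -51.522738319894756
[ 0.6142  0.2328  0.1203 30.9289  0.0764] -99.28527180449139 off mm [ 0.6937 -1.7656]
[ 0.6142  0.2329  0.12   30.819   0.0775] -99.28527180449139 off mm [ 0.7092 -1.7297]
seated cost -74.4545406840039
```

```bash
python3 go.py .649 .237 .075 .121
```

```text
t 22.2 p [ 0.6441 -0.0408  0.1466] yaw 0.11521500783254458 zdown [ 0.0007  0.0007 -1.    ] w 0.019398777113056175 gf 0.0 F [ 0.3463  0.2351 -0.0138]
turn units -0.041431954463929194 after the turn, units tx,ty,tz [ 0.6398 -4.5855  1.1935]
```

Request:
{"api": "send_rows", "payload": {"steps": [{"tx": 0.1,"ty": -0.4,"tz": 0,"turn": -0.04,"grip": 0},{"tx": 0.1,"ty": -0.5,"tz": 0,"turn": 0,"grip": 0},{"tx": 0.1,"ty": -0.5,"tz": 0,"turn": 0,"grip": 0},{"tx": 0.1,"ty": -0.5,"tz": 0,"turn": 0,"grip": 0},{"tx": 0.1,"ty": -0.5,"tz": 0,"turn": 0,"grip": 0},{"tx": 0.1,"ty": -0.5,"tz": 0,"turn": 0,"grip": 0},{"tx": 0.04,"ty": -0.5,"tz": 0,"turn": 0,"grip": 0},{"tx": 0,"ty": -0.5,"tz": 0,"turn": 0,"grip": 0},{"tx": 0,"ty": -0.4,"tz": 0,"turn": 0,"grip": 0},{"tx": 0,"ty": -0.28,"tz": 0,"turn": 0,"grip": 0},{"tx": 0,"ty": 0,"tz": 0,"turn": 0,"grip": 0}]}}

```text
time: 23.58
position: [0.6482, 0.2387, 0.146]
tool_rot: [-3.135, -0.195, 0.0]
ft_force: [0.6, -0.4, 0.1]
grip_width: 0.008
grip_force: 0.0
```

```bash
python3 go.py .649 .237 .069 .121
```

```text
t 23.575 p [0.6482 0.2387 0.146 ] yaw 0.12438818041664959 zdown [-0.0003  0.0008 -1.    ] w 0.007967085712318418 gf 0.0 F [ 0.6346 -0.3701  0.0839]
turn units 0.02426605476286232 after the turn, units tx,ty,tz [0.0102 0.0291 1.2829]
```

Request:
{"api": "send_rows", "payload": {"steps": [{"tx": 0.01,"ty": 0.03,"tz": 0.3,"turn": 0,"grip": 0},{"tx": 0,"ty": 0,"tz": 0.35,"turn": 0,"grip": 0},{"tx": 0,"ty": 0,"tz": 0.3,"turn": 0,"grip": 0},{"tx": 0,"ty": 0,"tz": 0.2,"turn": 0,"grip": 0},{"tx": 0,"ty": 0,"tz": 0.13,"turn": 0,"grip": 0},{"tx": 0,"ty": 0,"tz": 0,"turn": 0,"grip": 0},{"tx": 0,"ty": 0,"tz": 0,"turn": 0,"grip": 0}]}}

```text
time: 24.45
position: [0.6503, 0.2348, 0.0699]
tool_rot: [-3.135, -0.19, -0.002]
ft_force: [0.8, -0.4, 1.0]
grip_width: 0.006
grip_force: 0.0
```

Request:
{"api": "send_rows", "payload": {"steps": [{"tx": 0,"ty": 0,"tz": 0.03,"turn": 0,"grip": 0},{"tx": 0,"ty": 0,"tz": 0.03,"turn": 0,"grip": 0},{"tx": 0,"ty": 0,"tz": 0,"turn": 0,"grip": 0}]}}

```text
time: 24.82
position: [0.6498, 0.2344, 0.0654]
tool_rot: [3.136, 0.19, -0.0]
ft_force: [-0.8, 0.2, 0.9]
grip_width: 0.013
grip_force: 0.0
```

Request:
{"api": "send_rows", "payload": {"steps": [{"tx": 0,"ty": 0,"tz": 0.02,"turn": 0,"grip": 0},{"tx": 0,"ty": 0,"tz": 0,"turn": 0,"grip": 0}]}}

```text
time: 25.08
position: [0.6497, 0.2345, 0.0642]
tool_rot: [3.136, 0.19, -0.0]
ft_force: [0.0, 0.2, 0.1]
grip_width: 0.005
grip_force: 0.0
```

Request:
{"api": "send_rows", "payload": {"steps": [{"tx": 0,"ty": 0,"tz": 0.02,"turn": 0,"grip": 0},{"tx": 0,"ty": 0,"tz": 0,"turn": 0,"grip": 0}]}}

```text
time: 25.32
position: [0.6497, 0.2345, 0.063]
tool_rot: [3.136, 0.19, -0.0]
ft_force: [-0.1, -0.5, 1.1]
grip_width: 0.008
grip_force: 0.0
```

Request:
{"api": "send_rows", "payload": {"steps": [{"tx": 0,"ty": 0,"tz": 0.02,"turn": 0,"grip": 0},{"tx": 0,"ty": 0,"tz": 0.01,"turn": 0,"grip": 0},{"tx": 0,"ty": 0,"tz": 0,"turn": 0,"grip": 0}]}}

```text
time: 25.7
position: [0.65, 0.2346, 0.0625]
tool_rot: [3.136, 0.19, 0.001]
ft_force: [-2.4, -0.8, 4.9]
grip_width: 0.004
grip_force: 2.6
```

Request:
{"api": "send_rows", "payload": {"steps": [{"tx": 0,"ty": 0,"tz": 0.02,"turn": 0,"grip": 0},{"tx": 0,"ty": 0,"tz": 0,"turn": 0,"grip": 0}]}}

```text
time: 25.95
position: [0.6506, 0.2347, 0.0624]
tool_rot: [3.136, 0.19, 0.003]
ft_force: [-1.9, -1.3, 9.0]
grip_width: 0.011
grip_force: 4.6
```

Request:
{"api": "send_rows", "payload": {"steps": [{"tx": 0,"ty": 0,"tz": -0.3,"turn": 0,"grip": 0},{"tx": 0,"ty": 0,"tz": -0.5,"turn": 0,"grip": 0.4},{"tx": 0,"ty": 0,"tz": -0.5,"turn": 0,"grip": 0.45},{"tx": -0.4,"ty": -0.2,"tz": 0,"turn": 0,"grip": 0.45},{"tx": -0.4,"ty": -0.2,"tz": 0,"turn": 0,"grip": 0.45},{"tx": -0.4,"ty": -0.2,"tz": 0,"turn": 0,"grip": 0.45},{"tx": -0.4,"ty": -0.2,"tz": 0,"turn": 0,"grip": 0.45},{"tx": -0.2,"ty": -0.1,"tz": 0,"turn": 0,"grip": 0.45},{"tx": 0,"ty": 0,"tz": 0,"turn": 0,"grip": 0.45},{"tx": 0,"ty": 0,"tz": 0,"turn": 0,"grip": 0.45}], "newtons": 4}}

```text
time: 27.2
position: [0.5373, 0.2743, 0.1383]
tool_rot: [3.136, 0.188, 0.001]
ft_force: [0.5, -0.8, -0.7]
grip_width: 0.451
grip_force: 0.0
```

```bash
python3 go.py .537 .2752 .075 .121
```

```text
t 27.2 p [0.5373 0.2743 0.1383] yaw 0.1197805215468562 zdown [ 0.0009 -0.0002 -1.    ] w 0.4505234523825345 gf 0.0 F [ 0.502  -0.813  -0.7469]
turn units -0.008733871071535206 after the turn, units tx,ty,tz [-0.0038 -0.0161  1.0549]
```

Request:
{"api": "send_rows", "payload": {"steps": [{"tx": 0,"ty": -0.016,"tz": 0.25,"turn": 0,"grip": 0.45},{"tx": 0,"ty": 0,"tz": 0.3,"turn": 0,"grip": 0.45},{"tx": 0,"ty": 0,"tz": 0.25,"turn": 0,"grip": 0.45},{"tx": 0,"ty": 0,"tz": 0.15,"turn": 0,"grip": 0.45},{"tx": 0,"ty": 0,"tz": 0.1,"turn": 0,"grip": 0.45},{"tx": 0,"ty": 0,"tz": 0,"turn": 0,"grip": 0.45},{"tx": 0,"ty": 0,"tz": 0,"turn": 0,"grip": 0.1},{"tx": 0,"ty": 0,"tz": 0,"turn": 0,"grip": 0.05},{"tx": 0,"ty": 0,"tz": 0,"turn": 0,"grip": 0.05},{"tx": 0,"ty": 0,"tz": 0,"turn": 0,"grip": 0.05},{"tx": 0,"ty": 0,"tz": 0,"turn": 0,"grip": 0.05}], "newtons": 4}}

```text
time: 28.58
position: [0.5362, 0.2756, 0.0753]
tool_rot: [3.135, 0.19, 0.0]
ft_force: [-0.3, -0.7, 1.2]
grip_width: 0.136
grip_force: 4.0
```

```bash
python3 go.py .537 .2752 .075 .121
python3 - <<'E'
import numpy as np
a=np.r_[np.linspace(-.13,1.57,11)]
P=np.c_[50*np.sin(a),50*np.cos(a)]
print(np.c_[np.diff(P,axis=0)[:,0]/60,-np.diff(P,axis=0)[:,1]/60].round(3).tolist())
E
```

```text
t 28.575 p [0.5362 0.2756 0.0753] yaw 0.12086408578326785 zdown [ 0.0003 -0.0006 -1.    ] w 0.13617286045024754 gf 4.000101909041405 F [-0.3379 -0.6514  1.2369]
turn units -0.0009734138743222972 after the turn, units tx,ty,tz [0.0122 0.0082 0.0056]
[[0.141, -0.006], [0.14, 0.018], [0.135, 0.041], [0.126, 0.063], [0.114, 0.084], [0.098, 0.102], [0.079, 0.117], [0.058, 0.129], [0.036, 0.137], [0.012, 0.141]]
```

Pin is gripped (11.8 mm wide ✓.). Swing along the arc.

Request:
{"api": "send_rows", "payload": {"steps": [{"tx": 0.14,"ty": -0.005,"tz": 0,"turn": 0,"grip": 0.05},{"tx": 0.14,"ty": 0.02,"tz": 0,"turn": 0,"grip": 0.05},{"tx": 0.135,"ty": 0.04,"tz": 0,"turn": 0,"grip": 0.05},{"tx": 0.125,"ty": 0.065,"tz": 0,"turn": 0,"grip": 0.05},{"tx": 0.115,"ty": 0.085,"tz": 0,"turn": 0,"grip": 0.05},{"tx": 0,"ty": 0,"tz": 0,"turn": 0,"grip": 0.05}]}}

```text
time: 29.32
position: [0.5789, 0.2711, 0.0756]
tool_rot: [-3.131, -0.19, -0.008]
ft_force: [3.5, 7.2, -2.3]
grip_width: 0.138
grip_force: 4.0
```

Request:
{"api": "send_rows", "payload": {"steps": [{"tx": 0.1,"ty": 0.1,"tz": 0,"turn": 0,"grip": 0.05},{"tx": 0.08,"ty": 0.115,"tz": 0,"turn": 0,"grip": 0.05},{"tx": 0.06,"ty": 0.13,"tz": 0,"turn": 0,"grip": 0.05},{"tx": 0.035,"ty": 0.135,"tz": 0,"turn": 0,"grip": 0.05},{"tx": 0.01,"ty": 0.12,"tz": 0,"turn": 0,"grip": 0.05},{"tx": 0,"ty": 0,"tz": 0,"turn": 0,"grip": 0.05}]}}

```text
time: 30.08
position: [0.5992, 0.2338, 0.0757]
tool_rot: [3.135, 0.188, 0.004]
ft_force: [4.0, 0.1, 2.5]
grip_width: 0.134
grip_force: 4.0
```

```bash
python3 go.py .5994 .2328 .075 .121
```

```text
t 30.075 p [0.5992 0.2338 0.0757] yaw 0.11991240118076404 zdown [ 0.0023 -0.0005 -1.    ] w 0.13414652740904817 gf 4.000535532832146 F [4.0231 0.0918 2.5045]
turn units -0.007789352768203973 after the turn, units tx,ty,tz [0.002  0.0167 0.0113]
```

Nudge on to the stop.

Request:
{"api": "send_rows", "payload": {"steps": [{"tx": 0,"ty": 0.03,"tz": 0,"turn": 0,"grip": 0.05},{"tx": 0,"ty": 0.02,"tz": 0,"turn": 0,"grip": 0.05},{"tx": 0,"ty": 0,"tz": 0,"turn": 0,"grip": 0.05},{"tx": 0,"ty": 0,"tz": 0,"turn": 0,"grip": 0.05}]}}

```text
time: 30.58
position: [0.5989, 0.2335, 0.0757]
tool_rot: [-3.134, -0.192, -0.004]
ft_force: [4.7, 3.6, 1.9]
grip_width: 0.133
grip_force: 4.0
```

```bash
python3 go.py .5994 .2328 .075 .121
```

```text
t 30.575 p [0.5989 0.2335 0.0757] yaw 0.12217598578274376 zdown [ 0.0025  0.0022 -1.    ] w 0.13315642004383382 gf 4.000227078795433 F [4.6579 3.5662 1.8669]
turn units 0.008422377764825772 after the turn, units tx,ty,tz [0.0071 0.0122 0.0114]
```

Request:
{"api": "send_rows", "payload": {"steps": [{"tx": 0,"ty": 0,"tz": 0,"turn": 0,"grip": 0.3},{"tx": 0,"ty": 0,"tz": 0,"turn": 0,"grip": 0.4},{"tx": 0,"ty": 0,"tz": 0,"turn": 0,"grip": 0.4},{"tx": 0,"ty": 0,"tz": -0.2,"turn": 0,"grip": 0.4},{"tx": 0,"ty": 0,"tz": -0.4,"turn": 0,"grip": 0.4},{"tx": 0,"ty": 0,"tz": -0.5,"turn": 0,"grip": 0.4},{"tx": 0,"ty": 0.4,"tz": -0.3,"turn": 0,"grip": 0.4},{"tx": 0,"ty": 0.6,"tz": 0,"turn": 0,"grip": 0.4},{"tx": 0,"ty": 0.6,"tz": 0,"turn": 0,"grip": 0.4},{"tx": 0,"ty": 0.6,"tz": 0,"turn": 0,"grip": 0.4},{"tx": 0,"ty": 0.6,"tz": 0,"turn": 0,"grip": 0.4},{"tx": 0,"ty": 0.6,"tz": 0,"turn": 0,"grip": 0.4}]}}

```text
time: 32.08
position: [0.623, 0.0282, 0.1602]
tool_rot: [3.136, 0.19, 0.001]
ft_force: [-0.5, -0.1, -0.6]
grip_width: 0.403
grip_force: 0.0
```

Request:
{"api": "send_rows", "payload": {"steps": [{"tx": 0,"ty": 0.6,"tz": 0,"turn": 0,"grip": 0.4},{"tx": 0,"ty": 0.4,"tz": 0,"turn": 0,"grip": 0.4},{"tx": 0,"ty": 0,"tz": 0,"turn": 0,"grip": 0.4}]}}

```text
time: 32.45
position: [0.6302, -0.0331, 0.1597]
tool_rot: [3.135, 0.183, 0.0]
ft_force: [-0.4, 0.7, -0.4]
grip_width: 0.4
grip_force: 0.0
```

```bash
python3 see.py; python3 - <<'E'
from h import *
import cv2
np.set_printoptions(precision=4,suppress=True)
for n in("top","scene"):
    im=cv2.imread(f"pics/d_{n}.png");h=cv2.cvtColor(im,cv2.COLOR_BGR2HSV)
    c=proj(n,place([.6133,.2345,.121],[[-40,15,70]]))[0].astype(int)
    m=((h[...,0]>15)&(h[...,0]<32)&(h[...,1]>110)&(h[...,2]>100))
    a=np.argwhere(m[c[1]-28:c[1]+28,c[0]-28:c[0]+28]);u=a.mean(0)[::-1]+c-28
    p=ray(n,u,.074);d=p[:2]-[.6133,.2345];k,s=np.cos(.121),np.sin(.121)
    q=np.array([k*d[0]+s*d[1],-s*d[0]+k*d[1]])*1000;print(n,len(a),u,"pin in stand mm",q,"keeper",np.arctan2(q[0]+64,q[1]))
E
python3 go.py
```

```text
[ 0.6145  0.2328  0.125  30.3035  0.0998] -89.13956502141087 off mm [ 1.0017 -1.8116]
[ 0.6141  0.2329  0.1225 31.2569  0.0766] -89.04407254599221 off mm [ 0.5534 -1.7185]
seated cost -65.87520511035086
top 12 [172.5833 183.1667] pin in stand mm [-14.1874  -0.6955] keeper 1.5847579471728532
scene 11 [322. 264.] pin in stand mm [-12.6697   0.786 ] keeper 1.5554849835679105
t 32.55 p [ 0.63   -0.0288  0.1596] yaw 0.12191560085729071 zdown [ 0.0003  0.001  -1.    ] w 0.39768018705274655 gf 0.0 F [0.8017 0.7137 0.032 ]
```

Keeper is at about 1.57; the dish is where the press test found it seated. Handing in.

```bash
python3 -c "
from bench import ctrl
print(ctrl.close_job())"
```

```text
the job is handed in; nothing more can be done
None
```

I laid the dish hollow side up in the pocket, swung the keeper to its stop at about 1.57 rad, let go of both, and handed the job in; the hand-in gave no verdict. A light press on the +x rim met resistance at the seated height, though the camera fit still read a 0.08–0.10 rad tilt, which I took as fit bias.

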